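# Snap the lid shut over the loaded vial heater

## Task

Two small white vial heaters stand on the lab bench with their blue spring lids open, and only one has a vial in its well. Tip the lid of the heater that holds the vial over past its snap point so that it springs fully shut over the vial. Leave the empty heater's lid open.

Things in the scene. Friction and masses are not known exactly. Their poses are not given: they have to be found in the camera images.
- heater_a: The heater holding the vial: fixed white box 100 (its x) by 110 (its y) by 90 mm high. Origin: centre of its underside, below the well (27 mm hole in the top); z up. The lid's hinge runs along y at x -38, z 106 mm, between ears 113 mm high. Black display on the +x side; hinge on the -x side, roughly towards the robot. The identical empty heater stands at least 180 mm away, centre to centre.
- lid_a (a joint): Angle (rad) of its blue lid, 72 mm long from the hinge, 60 wide, 5 thick. 0 = open stop: leans to -x, free edge 173 mm above the bench and 30 mm beyond the hinge; 0.38 upright; 1.95 = shut, flat over the well, top 109 mm above the bench. An over-centre spring holds it at either stop. Pushed towards +x beyond about 0.98 rad it springs shut by itself. Push at the free edge: about 2 N.
- lid_b (a joint): The same for the lid of the empty heater, an identical device. It starts at the open stop (0) and has to stay open.
- vial_center (a point): Centre (half-way up) of the amber glass vial, 23 mm across, 75 mm tall, aluminium cap, standing loose in the well of heater_a, its top 100 mm above the bench (10 mm proud of the heater). The shut lid clears it by 4 mm.
Mind the look-alikes: they are no part of the job. What is shaped like the part that bears lid_b but brown, green or turquoise is not meant.

How it is judged:
By the outcome, as a careful person would: the job done as asked, in the order asked, and still so for the second after the job is handed in, with the robot touching nothing.
It also fails if it takes over 29 s, if anything falls off the work surface, if the arm or the gripper's body presses on something with over 40 N, if the wrist force passes 120 N, or if a joint passes its speed limit or range.

## Robot

A 6-joint arm with a two-finger parallel gripper is mounted at the origin on the work surface. World frame = base frame: x ahead of the robot, y to its left, z up, the work surface at z = 0. Lengths are in m, angles in degrees, forces in N, time in s.
With the tool pointing down it reaches from about 0.35 to 0.875 m from the base axis. Payload 4.2 kg.
Tool frame: the origin (TCP) lies on the centre line of the jaws, within the pads' length; the fingertips stand 19 mm ahead of it and the grasp point (between the pads) is the TCP; z points along the fingers, y is the line along which they close (so a half turn about z gives the same grasp; the last joint's range is limited). The gripper opens to 87 mm and grips with 3 to 60 N. Pads are 19 mm wide; open, the fingers measure 117 mm over their backs; the gripper's body (75 mm by 190 mm) begins 51 mm behind the grasp point.
Start: joints at [-57.548, 22.042, 0.453, 0, -68.411, -14.817], TCP at [0.189, -0.596, 0.242] pointing down, gripper open.
Joint ranges: [-179.83, 179.83], [-69.29, 118.12], [-61.27, 80.66], [-181.25, 117.63], [-171.15, -9.14], [-177.46, 177.46]. Speed limits (degrees/s): [159.86, 159.86, 180, 180, 180, 180].

## Interface

Orientations are given as a 3x3 rotation matrix whose columns are the frame's x, y, z axes.
In Python, from station import sense, capture, finish_job, search_frame, masks_of gives the robot as it stands.
- The arm moves only by the tool drive_tool, never from a script. Its argument "rows" is a list of rows, each a list of 7 numbers: the opening in per cent of the stroke, from 0 (shut) to 100 (fully open), then the shift along the world's x, y, z in mm, then the turn, a rotation vector about the world's x, y, z in rad. In form: [[fingers, dx, dy, dz, wx, wy, wz], ...]. A call has 1 to 5 rows; each row shifts and turns the commanded pose from where the row before left it; what a row does not reach is not made up. A row lasts 1/12 s, in which the tool goes at most 41.7 mm and 7.16 degrees, less where a joint would pass 70% of its speed; a pose out of reach is approached as far as the arm can. A call is refused whole if a number of a shift passes 41.7 or a number of a turn 0.125, either way. A call with a gripper value outside its range is refused whole. The fingers move at their own pace and stop on an object; the grip force is fixed at half the most. Time passes only in rows, so rows that do not move let the fingers close. It gives the time, the measured TCP pose, the force, the opening and the grip force at its end, in the units of the state.
- sense(): the state, without advancing time (a new reading comes with each control period).
- capture(name): name is "scene" or "top"; returns a dict with "frame" (400x640x3 uint8, red, green, blue), "z_map" (400x640 float32, m along the optical axis (not along the pixel's ray), 0 where there is no reading), "fx", "fy", "cx", "cy" (pixels), "R" (3x3) and "t" (3): a world point X has camera coordinates R X + t. Camera axes: x right, y down, z forward; pixel columns grow to the right and rows downward; lengths in m; the calibration is good to about 2 mm. A picture is of the moment at which its call begins.
- finish_job(): hands the job in; it is judged then, once.
Trained networks look in a picture, given as the dict that the camera call returned (one of the last four; its "shot" number tells which), for a name from the list of things; names that differ only in an ending like _2 or _b are one class to them, and where a whole thing is asked for, a point or a joint stands for the part that bears it (a point fixed in the world has none). Each returns a list of dicts, best first, with "p" (0 to 1); they miss things now and then, are a little off and sometimes report something else, mostly with a low value. They report only what shows in the picture. A call takes as long as a camera call. They do not tell look-alikes from the thing itself.
- search_frame(label, picture): "xy" ([column, row] in pixels, amid what is visible of it).
- masks_of(label, picture): "region" (400x640 bool, what is visible of it) and "xy" ([column, row] in pixels, amid what is visible of it).
The state is a dict: "time_s": time; "joints": joint angles; "joint_velocities": joint speeds; "effort": joint torques, N m; "tcp_pos": TCP position; "ee_rot": TCP orientation; "wrist_force": force on the tool from outside, world axes, zero at the start; "moment": the same for the moment, N m; "gripper_width": opening from 0.0 (shut) to 1.0 (fully open); "gripper_force": force on a finger pad.
Only numpy, scipy, OpenCV 4.12 (cv2) and the standard library are available. Lean on these libraries where they do the work, as an engineer would, in place of code of your own. Each camera call takes 0.05 s, during which the arm holds its last target. There are 200 camera calls.

## Working session

There is one attempt and no reset: what is moved stays moved. The work goes in short steps, Python scripts to look and compute and a tool call to move; the robot and the scene stay as the last step left them, time stands still between calls to the robot, and variables do not carry over. Pictures are saved under pics/ and viewed, at most 10 in all, crops included, and the job is handed in when it is done.

Besides the shell and the picture viewer there is one more tool, called after "Emit:" by a JSON object that holds its "name" and its "arguments", one argument or row to a line. drive_tool: Moves the arm, as the interface text tells. Its arguments: {"type":"object","properties":{"rows":{"type":"array"}},"required":["rows"]}

```bash
mkdir -p pics; cat > h.py <<'E'
import numpy as np, cv2
from station import *
def world(p,m=None):
    z=p["z_map"]; v,u=np.nonzero((z>0)&(m if m is not None else True)); d=z[v,u]
    X=np.c_[(u-p["cx"])/p["fx"]*d,(v-p["cy"])/p["fy"]*d,d]
    return (X-p["t"])@p["R"], u, v
def save(p,n,c=None,s=1):
    f=p["frame"][:,:,::-1]
    if c: f=f[c[1]:c[3],c[0]:c[2]]
    cv2.imwrite("pics/"+n,cv2.resize(f,None,fx=s,fy=s,interpolation=cv2.INTER_CUBIC))
E
python3 - <<'E'
from h import *
for n in("scene","top"):
    p=capture(n); save(p,n+"1.png")
    for l in("heater_a","lid_a","vial_center"):
        for r in masks_of(l,p):
            X,_,_=world(p,r["region"])
            print(n,l,round(r["p"],2),np.round(r["xy"]),r["region"].sum(),np.round(np.median(X,0),3) if len(X) else "", np.round(np.percentile(X,[3,97],axis=0),3).tolist() if len(X) else "")
s=sense();print(s["time_s"],s["tcp_pos"],s["ee_rot"])
E
```

```text
scene lid_a 0.95 [496. 190.] 1772 [0.483 0.299 0.143] [[0.468, 0.271, 0.111], [0.499, 0.328, 0.177]]
scene lid_a 0.94 [414. 299.] 2193 [0.722 0.268 0.145] [[0.708, 0.239, 0.111], [0.735, 0.297, 0.177]]
scene lid_a 0.89 [382. 189.] 1630 [0.567 0.142 0.143] [[0.552, 0.114, 0.11], [0.58, 0.172, 0.177]]
scene lid_a 0.87 [382. 110.] 1186 [0.4   0.056 0.143] [[0.388, 0.028, 0.111], [0.412, 0.085, 0.177]]
scene lid_a 0.61 [249. 142.] 1002 [ 0.601 -0.092  0.146] [[0.587, -0.121, 0.113], [0.619, -0.062, 0.177]]
scene vial_center 0.68 [229. 177.] 119 [ 0.652 -0.103  0.099] [[0.642, -0.113, 0.086], [0.658, -0.097, 0.102]]
top heater_a 0.8 [418. 175.] 4659 [ 0.637 -0.098  0.09 ] [[0.586, -0.159, 0.012], [0.7, -0.046, 0.176]]
top lid_a 0.96 [321. 326.] 992 [0.398 0.057 0.158] [[0.384, 0.029, 0.113], [0.411, 0.084, 0.178]]
top lid_a 0.88 [268. 210.] 513 [0.559 0.14  0.175] [[0.551, 0.113, 0.112], [0.58, 0.171, 0.178]]
top lid_a 0.72 [424. 188.] 487 [ 0.592 -0.087  0.175] [[0.58, -0.117, 0.128], [0.615, -0.06, 0.178]]
top lid_a 0.67 [152. 263.] 738 [0.478 0.295 0.173] [[0.464, 0.268, 0.113], [0.498, 0.328, 0.178]]
top lid_a 0.58 [189. 107.] 504 [0.713 0.263 0.174] [[0.705, 0.238, 0.126], [0.729, 0.297, 0.178]]
top vial_center 0.75 [421. 168.] 186 [ 0.647 -0.104  0.099] [[0.638, -0.114, 0.081], [0.662, -0.096, 0.102]]
0.4 [ 0.18930854 -0.59553775  0.24141606] [[-9.53030284e-01 -3.02875001e-01 -1.04386378e-04]
 [-3.02875018e-01  9.53030247e-01  2.69118439e-04]
 [ 1.79741285e-05  2.88094049e-04 -9.99999958e-01]]
```

View pics/scene1.png

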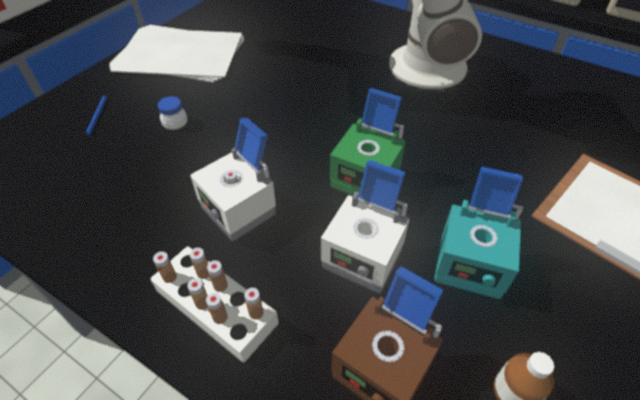

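View pics/top1.png

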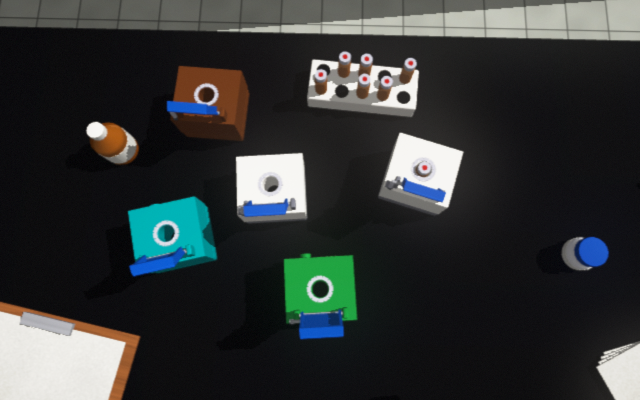

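The two white heaters are at scene (235,190) / top (422,172), which has a red-and-silver cap in its well, and at scene (365,240) / top (271,187), whose well is dark and empty. The brown, green and turquoise ones are look-alikes. The one at top (422,172) fits, so I'll confirm it in a crop and measure its pose.

```bash
python3 - <<'E'
from h import *
p=capture("top"); q=capture("scene")
a=cv2.resize(p["frame"][120:230,370:480],(390,390),interpolation=cv2.INTER_CUBIC)
b=cv2.resize(q["frame"][110:240,180:310],(390,390),interpolation=cv2.INTER_CUBIC)
cv2.imwrite("pics/crop.png",np.hstack([a,b])[:,:,::-1])
for c,n in((p,"top"),(q,"scene")):
    X,u,v=world(c); rgb=c["frame"][v,u].astype(int)
    near=np.hypot(X[:,0]-.65,X[:,1]+.105)<.1
    t=X[near&(abs(X[:,2]-.09)<.003)]
    print(n,"top face",cv2.minAreaRect((t[:,:2]*1000).astype(np.float32)))
    bl=near&(rgb[:,2]>rgb[:,0]+60)&(X[:,2]>.1)
    for z0,z1 in((.11,.13),(.13,.15),(.15,.168),(.168,.19)):
        L=X[bl&(X[:,2]>z0)&(X[:,2]<=z1)]
        if len(L)>8: print(z0,len(L),np.round(L.mean(0),4),[np.round(x,1) for x in cv2.minAreaRect((L[:,:2]*1000).astype(np.float32))])
E
```

```text
top top face ((648.5184326171875, -105.47215270996094), (110.24964904785156, 101.85148620605469), 73.43318939208984)
0.13 9 [ 0.6107 -0.0904  0.1419] [array([610.3, -93.4]), array([58.4,  5.7]), np.float64(75.0)]
0.168 452 [ 0.5913 -0.0887  0.1751] [array([591.9, -88.7]), array([60. , 15.8]), np.float64(73.9)]
scene top face ((647.9036865234375, -106.93973541259766), (113.62698364257812, 102.12528991699219), 73.5990982055664)
0.11 189 [ 0.6094 -0.0963  0.1203] [array([609.9, -95.7]), array([61.8, 14.3]), np.float64(73.2)]
0.13 210 [ 0.6029 -0.095   0.1401] [array([605.3, -94.1]), array([62.8, 19.3]), np.float64(74.6)]
0.15 162 [ 0.5968 -0.0943  0.1571] [array([599.3, -91.9]), array([62. , 16.7]), np.float64(72.0)]
0.168 218 [ 0.5942 -0.0888  0.1747] [array([592.2, -89.9]), array([61. , 16.7]), np.float64(73.5)]
```

View pics/crop.png

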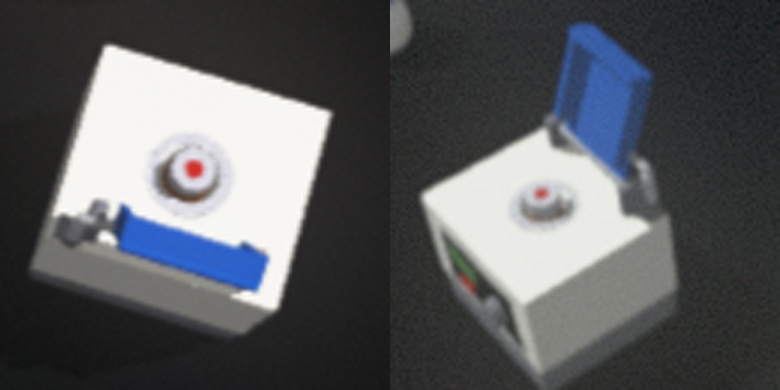

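The crop confirms it: there is a capped vial in the well of this white heater, and its lid is open. Its centre is about (0.648, -0.106), its yaw is about -16.5°, and its push direction is (0.959, -0.284). I'll shut the fingers and go behind the lid.

Emit:
{"name": "drive_tool", "arguments": {
  "rows": [
    [0,18,26,0,0,0,-0.03],
    [0,18,26,0,0,0,-0.03],
    [0,18,26,0,0,0,-0.03],
    [0,18,26,0,0,0,-0.03],
    [0,18,26,0,0,0,-0.03]
  ]
}}

```text
time_s: 0.92
tcp_pos: [0.2799, -0.4644, 0.2417]
ee_rot: [[-0.988, -0.155, 0.0], [-0.155, 0.988, -0.0], [-0.0, -0.0, -1.0]]
wrist_force: [0.2, 0.8, 0.0]
gripper_width: 0.705
gripper_force: 0.0
```

Emit:
{"name": "drive_tool", "arguments": {
  "rows": [
    [0,18,26,0,0,0,-0.03],
    [0,18,26,0,0,0,-0.03],
    [0,18,26,0,0,0,-0.03],
    [0,18,26,0,0,0,-0.03],
    [0,18,26,0,0,0,-0.03]
  ]
}}

```text
time_s: 1.33
tcp_pos: [0.37, -0.3342, 0.2419]
ee_rot: [[-1.0, -0.006, 0.001], [-0.006, 1.0, -0.0], [-0.001, -0.0, -1.0]]
wrist_force: [1.0, -0.9, 0.6]
gripper_width: 0.321
gripper_force: 0.0
```

Emit:
{"name": "drive_tool", "arguments": {
  "rows": [
    [0,18,26,0,0,0,-0.03],
    [0,18,26,0,0,0,-0.03],
    [0,18,26,0,0,0,-0.03],
    [0,18,26,0,0,0,-0.03],
    [0,18,26,0,0,0,-0.03]
  ]
}}

```text
time_s: 1.75
tcp_pos: [0.4601, -0.2042, 0.2419]
ee_rot: [[-0.99, 0.143, 0.001], [0.143, 0.99, -0.0], [-0.001, -0.0, -1.0]]
wrist_force: [0.5, 0.2, 0.9]
gripper_width: 0.018
gripper_force: 0.0
```

Emit:
{"name": "drive_tool", "arguments": {
  "rows": [
    [0,17,25,0,0,0,-0.03],
    [0,17,25,0,0,0,-0.03],
    [0,17,26,0,0,0,-0.03],
    [0,17,26,0,0,0,-0.03],
    [0,17,26,0,0,0,-0.02]
  ]
}}

```text
time_s: 2.17
tcp_pos: [0.545, -0.0761, 0.2418]
ee_rot: [[-0.96, 0.28, 0.0], [0.28, 0.96, 0.0], [-0.0, 0.0, -1.0]]
wrist_force: [1.0, -0.2, 0.2]
gripper_width: 0.007
gripper_force: 0.0
```

Emit:
{"name": "drive_tool", "arguments": {
  "rows": [
    [0,0,0,-18,0,0,0],
    [0,0,0,-18,0,0,0],
    [0,0,0,-18,0,0,0],
    [0,0,0,-19,0,0,0],
    [0,0,0,0,0,0,0]
  ]
}}

```text
time_s: 2.58
tcp_pos: [0.5419, -0.0775, 0.1649]
ee_rot: [[-0.96, 0.279, -0.008], [0.279, 0.96, 0.0], [0.007, -0.002, -1.0]]
wrist_force: [-1.4, 1.6, -0.7]
gripper_width: 0.0
gripper_force: 0.0
```

```bash
python3 - <<'E'
from h import *
a=capture("top");b=capture("scene")
cv2.imwrite("pics/close.png",np.hstack([cv2.resize(a["frame"][110:270,340:500],(400,400)),cv2.resize(b["frame"][60:240,180:360],(400,400))])[:,:,::-1])
E
```

```text
(no output)
```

View pics/close.png

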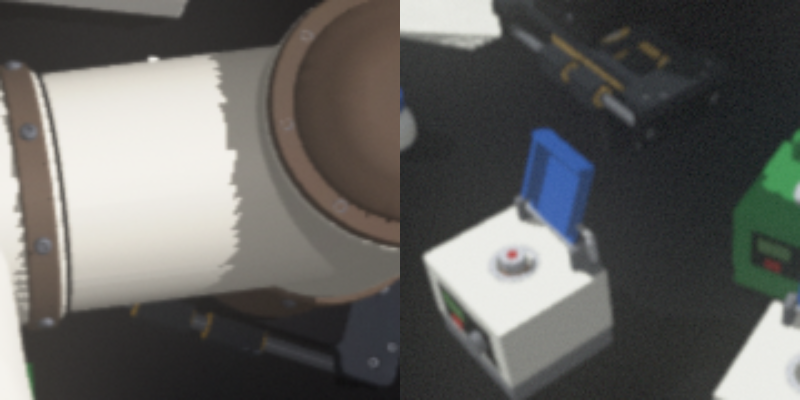

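The scene view shows the gripper behind the lid on the robot side, with lid and vial untouched and open. Now I'll push along the heater's +x.

Emit:
{"name": "drive_tool", "arguments": {
  "rows": [
    [0,10,-3,0,0,0,0],
    [0,10,-3,0,0,0,0],
    [0,10,-3,0,0,0,0],
    [0,10,-3,0,0,0,0],
    [0,10,-3,0,0,0,0]
  ]
}}

```text
time_s: 3.1
tcp_pos: [0.5958, -0.093, 0.1705]
ee_rot: [[-0.96, 0.278, 0.002], [0.278, 0.96, -0.0], [-0.002, 0.001, -1.0]]
wrist_force: [-1.7, -0.1, 1.6]
gripper_width: -0.001
gripper_force: 0.8
```

Emit:
{"name": "drive_tool", "arguments": {
  "rows": [
    [0,10,-3,0,0,0,0],
    [0,10,-3,0,0,0,0],
    [0,10,-3,0,0,0,0],
    [0,0,0,0,0,0,0]
  ]
}}

```text
time_s: 3.43
tcp_pos: [0.6272, -0.1024, 0.1699]
ee_rot: [[-0.96, 0.279, 0.004], [0.279, 0.96, -0.001], [-0.004, 0.001, -1.0]]
wrist_force: [1.1, -0.4, 0.8]
gripper_width: 0.005
gripper_force: 0.0
```

```bash
python3 - <<'E'
from h import *
b=capture("scene"); save(b,"push.png",(160,40,360,240),2.5)
E
```

```text
(no output)
```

View pics/push.png

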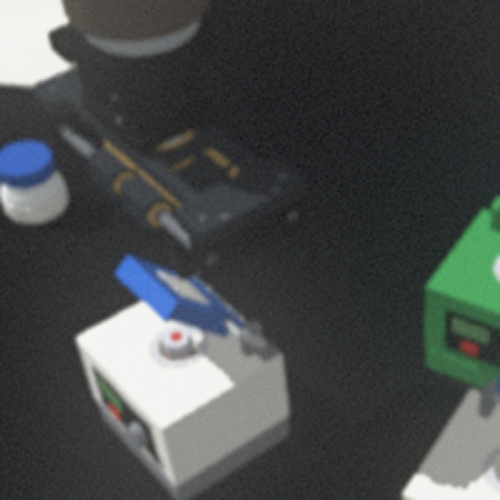

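The lid (crop 175,290) is tipped well forward and probably springing shut. I'll push slightly further, then back off.

Emit:
{"name": "drive_tool", "arguments": {
  "rows": [
    [0,10,-3,0,0,0,0],
    [0,0,0,0,0,0,0],
    [0,0,0,0,0,0,0],
    [0,0,0,0,0,0,0]
  ]
}}

```text
time_s: 3.82
tcp_pos: [0.634, -0.1045, 0.169]
ee_rot: [[-0.96, 0.279, 0.0], [0.279, 0.96, 0.0], [-0.0, 0.0, -1.0]]
wrist_force: [0.8, 0.5, -0.5]
gripper_width: 0.011
gripper_force: 0.0
```

Emit:
{"name": "drive_tool", "arguments": {
  "rows": [
    [0,-5,2,20,0,0,0],
    [0,-10,3,25,0,0,0],
    [0,-20,6,25,0,0,0],
    [0,-20,6,20,0,0,0],
    [0,0,0,0,0,0,0]
  ]
}}

```text
time_s: 4.23
tcp_pos: [0.5784, -0.0871, 0.2646]
ee_rot: [[-0.961, 0.277, 0.009], [0.277, 0.961, 0.0], [-0.008, 0.002, -1.0]]
wrist_force: [-0.1, -0.5, 2.0]
gripper_width: 0.003
gripper_force: 0.0
```

Emit:
{"name": "drive_tool", "arguments": {
  "rows": [
    [0,-20,-20,0,0,0,0],
    [0,-20,-30,0,0,0,0],
    [0,-20,-30,0,0,0,0],
    [0,-20,-30,0,0,0,0],
    [0,0,0,0,0,0,0]
  ]
}}

```text
time_s: 4.65
tcp_pos: [0.4957, -0.2007, 0.2587]
ee_rot: [[-0.959, 0.283, -0.001], [0.283, 0.959, -0.0], [0.001, -0.0, -1.0]]
wrist_force: [0.3, 0.9, -0.8]
gripper_width: 0.006
gripper_force: 0.0
```

```bash
python3 - <<'E'
from h import *
b=capture("scene"); save(b,"done.png",(160,80,460,305),2.5)
for r in masks_of("lid_a",b):
    X,_,_=world(b,r["region"]); print(round(r["p"],2),np.round(r["xy"]),np.round(np.percentile(X,[3,50,97],axis=0),3).tolist())
print(sense()["time_s"],sense()["wrist_force"])
E
```

```text
0.77 [380. 108.] [[0.387, 0.028, 0.111], [0.4, 0.055, 0.143], [0.413, 0.085, 0.177]]
0.68 [231. 172.] [[0.615, -0.135, 0.096], [0.652, -0.101, 0.109], [0.686, -0.072, 0.111]]
0.67 [496. 191.] [[0.468, 0.27, 0.111], [0.482, 0.299, 0.144], [0.499, 0.328, 0.177]]
0.56 [382. 187.] [[0.555, 0.115, 0.111], [0.567, 0.142, 0.144], [0.58, 0.172, 0.177]]
0.56 [414. 296.] [[0.708, 0.239, 0.112], [0.722, 0.268, 0.145], [0.735, 0.297, 0.177]]
4.75 [0.47013541 0.16587796 0.57442954]
```

View pics/done.png

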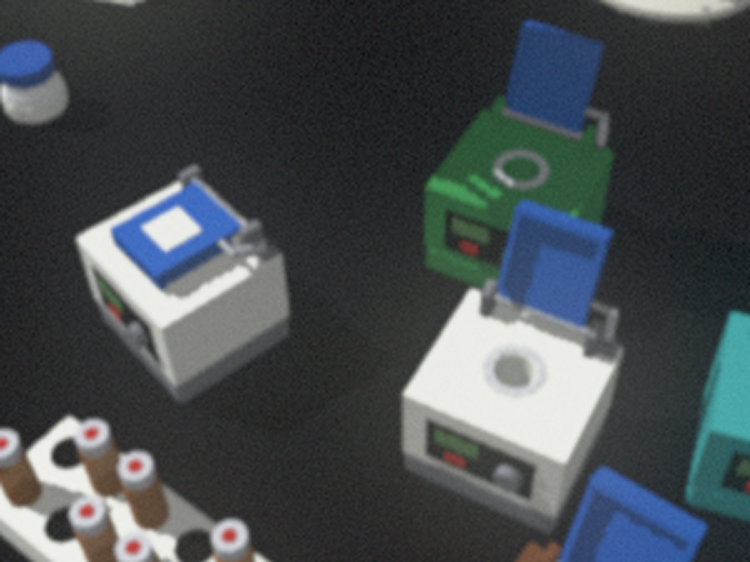

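The vial heater's lid (crop 175,230) is flat, with its top at 0.109 m, so it is fully shut. The empty heater's lid (crop 555,260) is still open, and the robot is clear of everything.

```bash
python3 -c "
from station import *
print(finish_job())"
```

```text
the job is handed in; nothing more can be done
None
```

The lid of the heater holding the vial is fully shut, the empty heater's lid is still open, and the job was handed in at about 4.8 s with the robot clear of everything.

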